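# Take the brewing stack apart and ready the teapot

## Robot

A 6-joint arm with a two-finger parallel gripper is mounted at the origin on the work surface. World frame = base frame: x ahead of the robot, y to its left, z up, the work surface at z = 0. Lengths are in m, angles in rad, forces in N, time in s.
With the tool pointing down it reaches from about 0.275 to 1 m from the base axis. Payload 8.4 kg.
Tool frame: the origin (TCP) lies midway between the tips of the shut fingers; the grasp point (between the pads) lies 19 mm behind it; z points along the fingers, y is the line along which they close (so a half turn about z gives the same grasp; the last joint's range is limited). The gripper opens to 85 mm and grips with 20 to 120 N. Pads are 22 mm wide; open, the fingers measure 114 mm over their backs; the gripper's body (76 mm by 85 mm) begins 54 mm behind the grasp point. The pads swing forward as they close: fully open they stand 13 mm farther back than shut.
Start: joints at [1.156, 0.353, 1.633, -0, 1.155, -0.002], TCP at [0.251, 0.573, 0.231] pointing down, gripper open.
Joint ranges: [-2.63, 2.63], [-0.92, 2.1], [0.06, 2.66], [-1.3, 4.44], [0, 2.69], [-3.02, 3.02]. Speed limits (rad/s): [2.22, 2.22, 2.79, 3.14, 3.14, 3.14].

## Interface

Orientations are given as [roll, pitch, yaw] about the fixed x, y, z axes, in that order (R = Rz(yaw) Ry(pitch) Rx(roll)).
In Python, from bench import monitor, cams, sign_off gives the robot as it stands.
- The arm moves only by the tool arm_command, never from a script. Its argument "increments" is a list of rows, each a list of 3 entries, a list of its own where there are three numbers: the shift along the tool's x, y, z in cm, then the turn, a rotation vector about the tool's x, y, z in degrees, then the opening, from 0 (shut) to 1 (fully open). In form: [[[x, y, z], [rx, ry, rz], jaw], ...]. A call has 1 to 5 rows; each row shifts and turns the commanded pose from where the row before left it, along the tool's axes as they then stand; what a row does not reach is not made up. A row lasts 1/10 s, in which the tool goes at most 50 mm and 8.59 degrees, less where a joint would pass 70% of its speed; a pose out of reach is approached as far as the arm can. A call is refused whole if a number of a shift passes 5 or a number of a turn 8.59, either way. A call with a gripper value outside its range is refused whole. The fingers move at their own pace and stop on an object; "force" is the grip in N (left out, the last holds). Time passes only in rows, so rows that do not move let the fingers close. It gives the time, the measured TCP pose, the force, the opening and the grip force at its end, in the units of the state.
- monitor.observe(): the state, without advancing time (a new reading comes with each control period).
- cams.camera(name): name is "scene" or "side" or "wrist"; returns the picture (400x640x3 uint8, red, green, blue); there is no depth.
- cams.camera_info(name): a dict with "fx", "fy", "cx", "cy" (pixels), "cam_to_world" (4x4, takes a point from camera to world coordinates); the wrist camera has in their place "tool_from_camera" (4x4, takes a point from camera to tool coordinates, whose origin is the TCP and whose axes are the flange's). Camera axes: x right, y down, z forward; pixel columns grow to the right and rows downward; lengths in m; the calibration is good to about 2 mm. A picture is of the moment at which its call begins: read the wrist's pose just before it. camera_info takes no time and is no camera call.
- sign_off(): hands the job in; it is judged then, once.
The state is a dict: "time_s": time; "joints": joint angles; "joint_velocities": joint speeds; "joint_torque": joint torques, N m; "position": TCP position; "tcp_rot": TCP orientation; "force": force on the tool from outside, world axes, zero at the start; "wrist_torque": the same for the moment, N m; "width": opening from 0.0 (shut) to 1.0 (fully open); "finger_force": force on a finger pad.
Only numpy, scipy, OpenCV 4.12 (cv2) and the standard library are available. Lean on these libraries where they do the work, as an engineer would, in place of code of your own. Each camera call takes 0.05 s, during which the arm holds its last target. There are 200 camera calls.

## Task

The tea in the mug has steeped, so take the stack on the mug apart and make the teapot ready for the next brew: first lift off the small silicone lid and lay it, knob up, in the middle of the white dish, then lift the strainer out of the mug and hang it upright in the mouth of the open teapot with its rim resting on the pot. Then cover the strainer there with the teapot's own stoneware lid, which is lying on the bamboo coaster, properly seated, and finally stand the mug upright in the middle of the freed coaster. Set everything down rather than dropping it, do not tip or push the teapot about, and leave the other things on the counter where they are.

Things in the scene. Friction and masses are not known exactly. Their poses are not given: they have to be found in the camera images.
- silicone_lid: Small grey silicone lid, 45 g, top of the stack: lies on the strainer's collar. Origin: centre of its underside, z up. Above it: tapered plug (28 mm wide at the foot, 36 mm at 8 mm), disc 58 mm in diameter from 8 to 13 mm, upright round knob 20 mm in diameter from 13 to 33 mm (grasp from above). In the dish it stands on the plug's foot.
- strainer: Steel strainer, 80 g, hung in the mug under the silicone lid. Origin: centre of basket bottom, z up. Basket 36 mm (bottom) to 46 mm wide, 42 mm deep; flange 72 mm wide, 42 to 45 mm up, rests on the mug's or pot's rim; round collar above it, 52 mm outside, 46 inside, 45 to 58 mm up (grasp across it from above). A lid rests on the collar, plug loosely inside, lid origin 50 mm above the strainer's.
- mug: Off-white enamel mug, 160 g, bottom of the stack. Origin: centre of its underside, z up. Round body 64 mm outside, 58 mm inside diameter, 75 mm high; loop handle to its own +y, reaching 60 mm from the axis, 16 to 64 mm up. Grasp from above across the body along its own x axis. The strainer's origin hangs 33 mm above the mug's.
- teapot_lid: The teapot's lid, brown stoneware, 150 g, larger than the silicone lid; starts knob up on the coaster. Origin: centre of its underside, z up. Above it: tapered plug (28 mm wide at the foot, 36 mm at 8 mm) on which it stands, domed plate 80 mm in diameter from 8 to 24 mm, upright round knob 24 mm in diameter from 24 to 44 mm (grasp from above).
- teapot: Open brown stoneware teapot, 0.85 kg, loose on the counter. Origin: centre of its underside, z up. Belly 128 mm wide; round mouth over the origin, rim 95 mm up, 58 mm inside, 74 mm outside diameter. Spout to its own +x, to 109 mm from the axis, 95 mm high; handle to -x, to 102 mm, 86 mm high. The strainer hung in the mouth has its origin 53 mm above the teapot's.
- coaster: Square bamboo coaster, 95 x 95 mm, 8 mm thick, flat, fixed to the counter; under the teapot's lid at the start. Origin: centre of its underside.
- dish: Round white ceramic dish, fixed to the counter, 110 mm across its rim, rim 10 mm high, flat inner floor about 84 mm across at 4 mm height. Origin: centre of its underside.
- sugar_jar: Glass jar with steel cap, 54 mm in diameter, 85 mm high, a bystander to leave alone. Origin: centre of its underside.
- caddy: Square steel tea caddy, 58 x 58 mm, 90 mm high, a bystander to leave alone. Origin: centre of its underside.
- teaspoon: Steel teaspoon, 140 mm long, lying flat, a bystander to leave alone. Origin: centre of its underside.
Things that resemble listed ones, but are neither listed nor needed, are in the scene too. What is shaped like the mug but orange or pink is not meant.

How it is judged:
By the outcome, as a careful person would: the job done as asked, in the order asked, and still so for the second after the job is handed in, with the robot touching nothing.
It also fails if it takes over 122 s, if anything falls off the work surface, if the arm or the gripper's body presses on something with over 40 N, if the wrist force passes 120 N, or if a joint passes its speed limit or range.

## Working session

There is one attempt and no reset: what is moved stays moved. The work goes in short steps, Python scripts to look and compute and a tool call to move; the robot and the scene stay as the last step left them, time stands still between calls to the robot, and variables do not carry over. Pictures are saved under pics/ and viewed, at most 14 in all, crops included, and the job is handed in when it is done.

Besides the shell and the picture viewer there is one more tool, called after "Emit:" as name([rows], argument=value, ...), one row to a line, values as JSON. arm_command: Moves the arm, as the interface text tells. Its arguments: {"type":"object","properties":{"increments":{"type":"array","items":{"type":"array"}},"force":{"type":"number"}},"required":["increments"]}

```bash
ls; mkdir -p pics; python3 - <<'E'
from bench import monitor, cams
import cv2
print(monitor.observe())
for n in ["scene","side","wrist"]:
    im=cams.camera(n); cv2.imwrite(f"pics/{n}0.png",im[:,:,::-1]); print(n,cams.camera_info(n))
E
```

```text
pics
{'time_s': 0.0, 'joints': array([ 1.15561615e+00,  3.53672616e-01,  1.63414480e+00, -1.54629513e-06,
        1.15524600e+00, -2.40311624e-03]), 'joint_velocities': array([-0.00014061, -0.00031352, -0.00065493, -0.00016222, -0.00157506,
       -0.0003406 ]), 'joint_torque': array([-3.61460887e-03, -6.05242753e+01, -3.42061973e+01, -3.23421191e-04,
        9.34102776e-03, -9.40749942e-05]), 'position': array([0.25052228, 0.57204808, 0.23054186]), 'tcp_rot': array([-3.14012189e+00, -2.12064180e-06,  2.72881622e+00]), 'force': array([ 0.47245669, -0.07781989,  0.58453095]), 'wrist_torque': array([-0.0067563 ,  0.01204986,  0.00311208]), 'finger_force': 0.0, 'width': 0.9996969086531573}
scene {'fx': 384.89239292540543, 'fy': 384.89239292540543, 'cx': 321.06644959323927, 'cy': 202.13322365591756, 'cam_to_world': array([[ 0.45214209,  0.67450323, -0.58362053,  1.00548318],
       [ 0.89193463, -0.33862044,  0.29964781, -0.25939801],
       [ 0.00448758, -0.65603475, -0.75471734,  0.79048417],
       [ 0.        ,  0.        ,  0.        ,  1.        ]])}
side {'fx': 477.92443986608515,
[... 205 characters left out ...]
6.47712562e-01,  7.35348393e-01,
        -7.59851249e-01],
       [ 4.61592573e-04, -7.50468730e-01, -6.60905797e-01,
         7.80870522e-01],
       [ 0.00000000e+00,  0.00000000e+00,  0.00000000e+00,
         1.00000000e+00]])}
wrist {'fx': 342.0133912083173, 'fy': 342.0133912083173, 'cx': 323.76221217176237, 'cy': 203.9552977864214, 'tool_from_camera': array([[ 1.00025294e-03, -9.51105118e-01, -3.08865754e-01,
         7.80577953e-02],
       [ 9.99999487e-01,  9.02598038e-04,  4.59056437e-04,
         2.50746850e-04],
       [-1.57829303e-04, -3.08866055e-01,  9.51105533e-01,
        -1.43477271e-01],
       [ 0.00000000e+00,  0.00000000e+00,  0.00000000e+00,
         1.00000000e+00]])}
```

View pics/scene0.png

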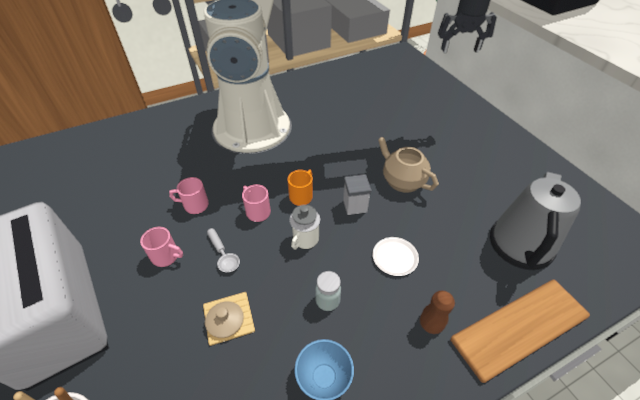

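View pics/side0.png

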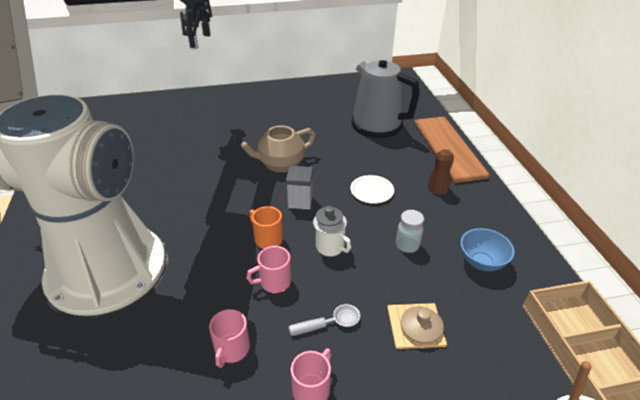

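The scene picture shows the stack near (305,228), dish (396,257), teapot (408,168), and the lid on the coaster (228,318). In the side picture these are at (330,232), (372,189), (281,147) and (420,325). Next I take enlarged crops for precise picks.

```bash
cat > h.py <<'E'
import numpy as np, cv2
from bench import monitor, cams
from scipy.spatial.transform import Rotation as R
def ray(n,uv,pose=None):
    c=cams.camera_info(n); d=np.array([(uv[0]-c['cx'])/c['fx'],(uv[1]-c['cy'])/c['fy'],1])
    if n=='wrist':
        T=np.eye(4); T[:3,:3]=R.from_euler('xyz',pose['tcp_rot']).as_matrix(); T[:3,3]=pose['position']
        M=T@c['tool_from_camera']
    else: M=c['cam_to_world']
    return M[:3,3],M[:3,:3]@d
def onz(n,uv,z,pose=None):
    o,d=ray(n,uv,pose); return (o+d*(z-o[2])/d[2])
def tri(a,b):
    A=np.zeros((3,3));B=np.zeros(3);
    for o,d in (a,b):
        d=d/np.linalg.norm(d);P=np.eye(3)-np.outer(d,d);A+=P;B+=P@o
    p=np.linalg.solve(A,B)
    return p,[np.linalg.norm(np.cross(p-o,d/np.linalg.norm(d))) for o,d in (a,b)]
def proj(n,p,pose=None):
    c=cams.camera_info(n)
    if n=='wrist':
        T=np.eye(4); T[:3,:3]=R.from_euler('xyz',pose['tcp_rot']).as_matrix(); T[:3,3]=pose['position']
        M=T@c['tool_from_camera']
    else: M=c['cam_to_world']
    q=np.linalg.inv(M)@np.r_[p,1]
    return np.array([c['fx']*q[0]/q[2]+c['cx'],c['fy']*q[1]/q[2]+c['cy']])
def plan(x,y,z,yaw=None):
    "increments to TCP target, pointing down; tool frame cm, yaw deg"
    s=monitor.observe(); M=R.from_euler('xyz',s['tcp_rot'])
    d=M.inv().apply(np.array([x,y,z])-s['position'])*100
    t=M.as_euler('xyz')[2]
    print('shift cm',d.round(2),'now',s['position'].round(4),'yaw',np.degrees(t).round(1),
      'drz', None if yaw is None else -((yaw-np.degrees(t)+90)%180-90))
E
python3 - <<'E'
from h import *
a=cv2.imread('pics/scene0.png');b=cv2.imread('pics/side0.png')
def crop(im,u,v,w=100,h=75,k=4): return cv2.resize(im[v:v+h,u:u+w],None,fx=k,fy=k,interpolation=cv2.INTER_CUBIC)
cv2.imwrite('pics/cA.png',np.vstack([np.hstack([crop(a,260,185),crop(a,180,280)]),np.hstack([crop(b,285,195),crop(b,370,287)])]))
cv2.imwrite('pics/cB.png',np.vstack([np.hstack([crop(a,360,130),crop(a,345,220)]),np.hstack([crop(b,230,115),crop(b,325,155)])]))
E
```

```text
(no output)
```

View pics/cA.png

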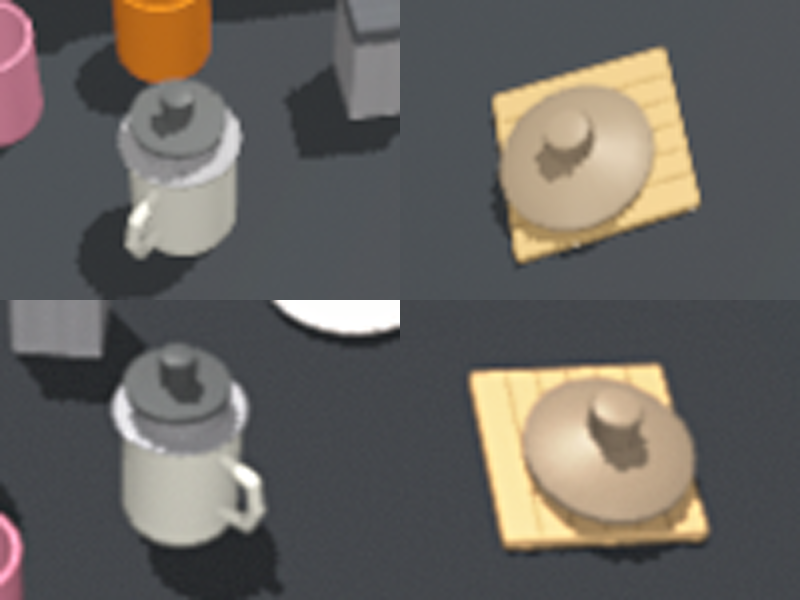

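View pics/cB.png

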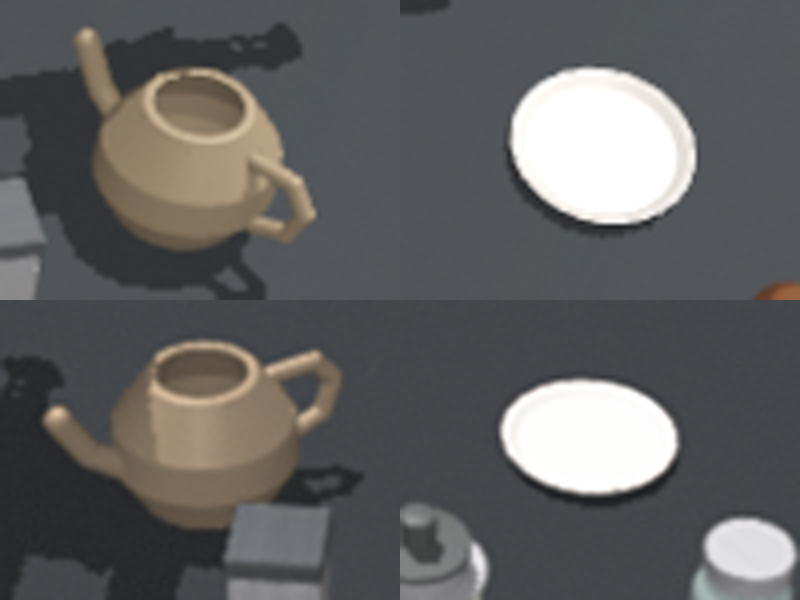

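The crops show the lid knob, the lid disc, the mug handle, the pot mouth, the dish rim and the coaster corners clearly. I triangulate them and check against the known heights.

```bash
python3 - <<'E'
from h import *
def s(o,p): return (o[0]+(p[0]+.5)/4-.5,o[1]+(p[1]+.5)/4-.5)
O=dict(stackA=(260,185),coA=(180,280),stackB=(285,195),coB=(370,287),potA=(360,130),dishA=(345,220),potB=(230,115),dishB=(325,155))
def both(name,k,a,b,z):
    A=s(O[k+'A'],a);B=s(O[k+'B'],b)
    p,e=tri(ray('scene',A),ray('side',B))
    print(name,p.round(4),'gap',round(max(e)*1000,1),'scene@z',onz('scene',A,z)[:2].round(4),'side@z',onz('side',B,z)[:2].round(4))
both('slid knobtop','stack',(178,99),(180,53),.116)
both('slid disc','stack',(177,117),(177,83),.096)
both('handle outer','stack',(136,225),(257,190),.03)
both('handle up','stack',(152,195),(258,175),.05)
both('pot mouth','pot',(200.5,105),(203.5,73),.095)
both('spout tip','pot',(87,34),(55,115),.095)
both('pothandle','pot',(308,213),(332,75),.07)
both('dish','dish',(203,145.5),(189,136.5),.010)
for i,(a,b) in enumerate(zip([(93,98),(265,48),(300,207),(119,262)],[(106,248),(72,73),(261,65),(308,236)])): both('coaster%d'%i,'co',a,b,.008)
both('tlid knobtop','co',(168,125),(214,106),.052)
both('tlid edge','co',(177,157),(208,150),.016)
# bystanders
for nm,a,b,z in [('jar',(328,280),(412,220),.085),('caddy',(357,185),(300,174),.09),('orange',(301,178),(267,216),.075),('pink1',(256,193),(274,257),.075)]:
    p,e=tri(ray('scene',a),ray('side',b)); print(nm,p.round(3),max(e).round(4))
E
```

```text
slid knobtop [ 0.4859 -0.0361  0.1156] gap 0.1 scene@z [ 0.4861 -0.0361] side@z [ 0.4858 -0.0366]
slid disc [ 0.4839 -0.0368  0.0963] gap 1.0 scene@z [ 0.4828 -0.0358] side@z [ 0.4844 -0.0378]
handle outer [ 0.517  -0.0808  0.0549] gap 2.8 scene@z [ 0.498  -0.0723] side@z [ 0.5252 -0.0609]
handle up [ 0.5148 -0.0723  0.0659] gap 9.7 scene@z [ 0.4957 -0.0598] side@z [ 0.5227 -0.0688]
pot mouth [0.4304 0.3004 0.096 ] gap 1.7 scene@z [0.4278 0.3032] side@z [0.431  0.2991]
spout tip [0.331  0.2753 0.0928] gap 1.4 scene@z [0.3315 0.2752] side@z [0.3314 0.2696]
pothandle [0.5217 0.3275 0.0651] gap 1.2 scene@z [0.5239 0.3249] side@z [0.5205 0.318 ]
dish [0.6355 0.1311 0.0094] gap 1.6 scene@z [0.6345 0.1323] side@z [0.6356 0.1284]
coaster0 [ 0.5479 -0.3152  0.0051] gap 2.3 scene@z [ 0.548  -0.3132] side@z [ 0.5481 -0.3189]
coaster1 [ 0.5627 -0.2205  0.0076] gap 1.7 scene@z [ 0.5616 -0.2192] side@z [ 0.5633 -0.2226]
coaster2 [ 0.6567 -0.2346  0.0067] gap 1.1 scene@z [ 0.6565 -0.2338] side@z [ 0.6566 -0.2366]
coaster3 [ 0.6416 -0.3277  0.0042] gap 1.8 scene@z [ 0.6421 -0.3259] side@z [ 0.6408 -0.3314]
tlid knobtop [ 0.6063 -0.2816  0.0512] gap 1.8 scene@z [ 0.6054 -0.2802] side@z [ 0.6067 -0.2838]
tlid edge [ 0.6079 -0.2835  0.0186] gap 1.6 scene@z [ 0.6054 -0.2823] side@z [ 0.6096 -0.2833]
jar [ 0.658 -0.066  0.081] 0.0048
caddy [0.452 0.126 0.087] 0.0002
orange [0.356 0.014 0.074] 0.0027
pink1 [ 0.355 -0.11   0.075] 0.0028
```

Emit:
arm_command([
  [[0, 0, 0], [0, 0, 7.575], 1],
  [[0, 0, 0], [0, 0, 7.575], 1],
  [[0, 0, 0], [0, 0, 7.575], 1],
  [[0, 0, 0], [0, 0, 7.575], 1],
  [[-3, -0.8, 0], [0, 0, 0], 1],
], force=30)

```text
time_s: 0.65
position: [0.2613, 0.5455, 0.231]
tcp_rot: [3.141, -0.001, 2.197]
force: [0.1, -0.6, 0.5]
width: 1.003
finger_force: 0.0
```

Emit:
arm_command([
  [[-4, -1.07, 0], [0, 0, 0], 1],
  [[-4, -1.07, 0], [0, 0, 0], 1],
  [[-4, -1.07, 0], [0, 0, 0], 1],
  [[-4, -1.07, 0], [0, 0, 0], 1],
  [[-4, -1.07, 0], [0, 0, 0], 1],
])

```text
time_s: 1.15
position: [0.3365, 0.3487, 0.2311]
tcp_rot: [-3.141, 0.0, 2.2]
force: [0.5, 0.8, 0.8]
width: 0.998
finger_force: 0.0
```

Emit:
arm_command([
  [[-4, -1.07, 0], [0, 0, 0], 1],
  [[-4, -1.07, 0], [0, 0, 0], 1],
  [[-4, -1.07, 0], [0, 0, 0], 1],
  [[-4, -1.07, 0], [0, 0, 0], 1],
  [[-4, -1.07, 0], [0, 0, 0], 1],
])

```text
time_s: 1.65
position: [0.411, 0.1555, 0.2313]
tcp_rot: [3.141, 0.0, 2.2]
force: [-0.5, 0.7, 0.2]
width: 0.999
finger_force: 0.0
```

Emit:
arm_command([
  [[-4, -1.07, 0], [0, 0, 0], 1],
  [[-4, -1.07, 0], [0, 0, 0], 1],
  [[-4, -1.07, 0], [0, 0, 0], 1],
  [[-4, -1.07, 0], [0, 0, 0], 1],
  [[-2, -0.5, 0], [0, 0, 0], 1],
])

```text
time_s: 2.15
position: [0.4788, -0.0192, 0.2313]
tcp_rot: [-3.142, 0.001, 2.198]
force: [0.4, 0.3, 0.3]
width: 0.997
finger_force: 0.0
```

Emit:
arm_command([
  [[0, 0, 0], [0, 0, 0], 1],
])

```text
time_s: 2.25
position: [0.4788, -0.0187, 0.2312]
tcp_rot: [-3.141, 0.001, 2.197]
force: [-0.4, 0.0, -0.5]
width: 0.998
finger_force: 0.0
```

```bash
python3 - <<'E'
from h import *
plan(.4853,-.0365,.2,126)
s=monitor.observe(); im=cams.camera('wrist'); cv2.imwrite('pics/w1.png',im[:,:,::-1]); print(proj('wrist',[.4853,-.0365,.116],s),s['tcp_rot'])
E
```

```text
shift cm [-1.82 -0.51  3.12] now [ 0.4788 -0.0187  0.2312] yaw 125.9 drz -0.12511756456412115
[316.24670765 218.74398876] [-3.14143282e+00  5.25393546e-04  2.19693114e+00]
```

View pics/w1.png

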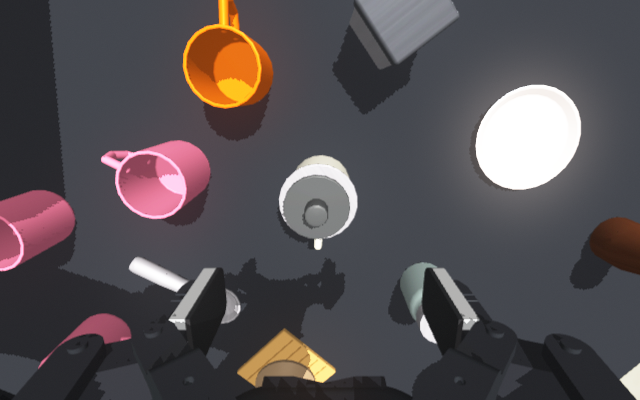

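The wrist view shows the knob at (316,214), the white flange around (318,203), the mug handle pointing down the image at (318,243), and the dish at (528,137). I compare these with the fixed cameras using masks.

```bash
python3 - <<'E'
from h import *
s=monitor.observe(); im=cv2.imread('pics/w1.png')
print('knob',onz('wrist',(316,214),.116,s))
m=(im.min(2)>200).astype('uint8')
for c in cv2.findContours(m,cv2.RETR_EXTERNAL,cv2.CHAIN_APPROX_NONE)[0]:
    if len(c)>100:
        e=cv2.fitEllipse(cv2.convexHull(c)); print(e, onz('wrist',e[0],.008,s)[:2], onz('wrist',e[0],.078,s)[:2])
# mug handle: project from candidate directions
for a in (-64,-54,-44):
    t=np.radians(a); print(a,[proj('wrist',[.4835+r*np.cos(t),-.034+r*np.sin(t),.064],s).round(1) for r in (.04,.06)])
b=cams.camera('scene')
m=(b.min(2)>200).astype('uint8')[220:280,350:440]
c=max(cv2.findContours(m,0,1)[0],key=len); e=cv2.fitEllipse(cv2.convexHull(c)); u=(e[0][0]+350,e[0][1]+220); print('scene',u,onz('scene',u,.01))
b=cams.camera('side')
m=(b.min(2)>200).astype('uint8')[170:208,345:400]
c=max(cv2.findContours(m,0,1)[0],key=len); e=cv2.fitEllipse(cv2.convexHull(c)); u=(e[0][0]+345,e[0][1]+170); print('side',u,onz('side',u,.01))
E
```

```text
knob [ 0.48195749 -0.03186871  0.116     ]
((155.83688354492188, 274.5936584472656), (15.949213027954102, 65.87989807128906), 114.95030212402344) [ 0.39108853 -0.24136953] [ 0.3990634  -0.18639276]
((-1.7587757110595703, 244.0918731689453), (44.72687530517578, 52.91888427734375), 141.850341796875) [ 0.22295442 -0.31363403] [ 0.26303834 -0.24485671]
((317.9129943847656, 198.9080047607422), (75.64688110351562, 84.70661163330078), 15.74388599395752) [ 0.49376341 -0.04873766] [ 0.48213017 -0.03054834]
((144.54592895507812, 181.5572052001953), (60.879459381103516, 90.72262573242188), 118.86638641357422) [ 0.32726755 -0.14479295] [ 0.3474305  -0.10825968]
((527.8401489257812, 136.57261657714844), (95.02930450439453, 113.92333984375), 45.74822998046875) [0.63342879 0.13791339] [0.59512327 0.12045743]
-64 [array([310.4, 236.5]), array([307.2, 254.6])]
-54 [array([317.5, 237. ]), array([317.6, 255.4])]
-44 [array([324.5, 236.4]), array([328. , 254.6])]
scene (395.29193115234375, 256.0333938598633) [0.63452187 0.13211153 0.01      ]
side (371.8193016052246, 188.59623527526855) [0.63564417 0.12897551 0.01      ]
```

Emit:
arm_command([
  [[-0.6, -0.17, 1], [0, 0, 0], 1],
  [[-0.6, -0.17, 2], [0, 0, 0], 1],
  [[-0.56, -0.18, 2], [0, 0, 0], 1],
  [[0, 0, 2], [0, 0, 0], 1],
  [[0, 0, 2], [0, 0, 0], 1],
], force=30)

```text
time_s: 2.9
position: [0.4839, -0.0332, 0.14]
tcp_rot: [-3.141, -0.0, 2.201]
force: [0.4, 0.0, 1.1]
width: 1.005
finger_force: 0.0
```

Emit:
arm_command([
  [[0, 0, 1.5], [0, 0, 0], 1],
  [[0, 0, 1.5], [0, 0, 0], 1],
  [[0, 0, 1], [0, 0, 0], 1],
  [[0, 0, 0.3], [0, 0, 0], 1],
  [[0, 0, 0], [0, 0, 0], 1],
])

```text
time_s: 3.4
position: [0.484, -0.0335, 0.098]
tcp_rot: [-3.141, -0.0, 2.201]
force: [0.3, -0.6, -0.6]
width: 1.001
finger_force: 0.0
```

```bash
python3 - <<'E'
from h import *
plan(.485,-.036,.098,126)
a=cams.camera('scene')[:,:,::-1];b=cams.camera('side')[:,:,::-1]
f=lambda im,u,v: cv2.resize(im[v:v+100,u:u+100],None,fx=4,fy=4,interpolation=cv2.INTER_CUBIC)
cv2.imwrite('pics/g1.png',np.hstack([f(a,255,150),f(b,280,160)]))
E
```

```text
shift cm [-0.26 -0.07 -0.  ] now [ 0.484  -0.0335  0.098 ] yaw 126.1 drz 0.08215580461759941
```

View pics/g1.png

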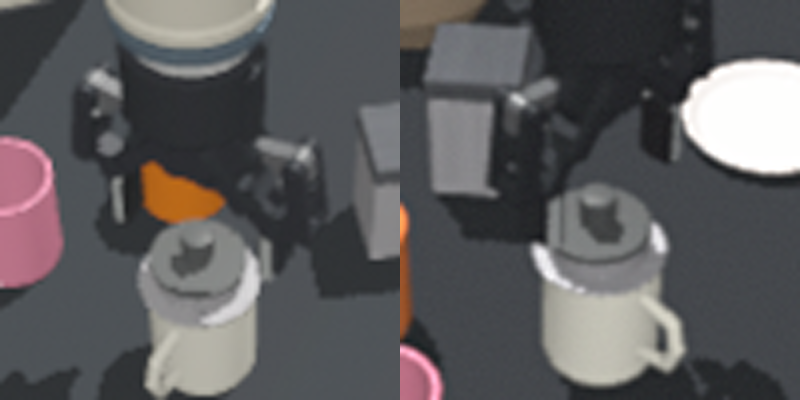

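The crop shows the open finger tips straddling the knob: the tip midpoint is about (303,210) in scene and the knob about (305,209). Now I correct slightly and close.

Emit:
arm_command([
  [[-0.2, -0.07, 0], [0, 0, 0], 1],
  [[0, 0, 0], [0, 0, 0], 0.5],
  [[0, 0, 0], [0, 0, 0], 0],
  [[0, 0, 0], [0, 0, 0], 0],
  [[0, 0, 0], [0, 0, 0], 0],
], force=30)

```text
time_s: 4.0
position: [0.4848, -0.0358, 0.0984]
tcp_rot: [3.142, 0.0, 2.2]
force: [0.3, -0.2, -0.6]
width: 0.333
finger_force: 0.0
```

Emit:
arm_command([
  [[0, 0, 0], [0, 0, 0], 0],
  [[0, 0, 0], [0, 0, 0], 0],
  [[0, 0, 0], [0, 0, 0], 0],
  [[0, 0, 0], [0, 0, 0], 0],
  [[0, 0, 0], [0, 0, 0], 0],
])

```text
time_s: 4.5
position: [0.4849, -0.0359, 0.0984]
tcp_rot: [3.142, 0.0, 2.2]
force: [-1.1, -0.5, 6.2]
width: 0.217
finger_force: 29.2
```

```bash
python3 - <<'E'
from h import *
plan(.635,.1305,.2,126); s=monitor.observe(); print(s['width'],s['finger_force'],s['force'])
E
```

```text
shift cm [  4.61  21.93 -10.16] now [ 0.4849 -0.0359  0.0984] yaw 126.0 drz 0.048155929800842046
0.21675762843206567 29.240777492523193 [-1.14985078 -0.54311736  6.22410646]
```

Emit:
arm_command([
  [[0, 0, -0.5], [0, 0, 0], 0],
  [[0, 0, -1], [0, 0, 0], 0],
  [[0, 0, -1], [0, 0, 0], 0],
  [[0, 0, -1.5], [0, 0, 0], 0],
  [[0, 0, -2], [0, 0, 0], 0],
])

```text
time_s: 5.0
position: [0.4845, -0.0358, 0.1591]
tcp_rot: [-3.141, -0.0, 2.2]
force: [-0.2, -0.9, -0.8]
width: 0.22
finger_force: 29.3
```

Emit:
arm_command([
  [[0.5, 2, -2], [0, 0, 0], 0],
  [[0.5, 2, 0], [0, 0, 0], 0],
  [[0.5, 2, 0], [0, 0, 0], 0],
  [[0.5, 2, 0], [0, 0, 0], 0],
  [[0.5, 2, 0], [0, 0, 0], 0],
])

```text
time_s: 5.5
position: [0.5518, 0.0442, 0.1788]
tcp_rot: [3.141, 0.0, 2.2]
force: [1.4, -0.6, 0.1]
width: 0.22
finger_force: 29.4
```

Emit:
arm_command([
  [[0.5, 2, 0], [0, 0, 0], 0],
  [[0.5, 2, 0], [0, 0, 0], 0],
  [[0.5, 2, 0], [0, 0, 0], 0],
  [[0.3, 2, 0], [0, 0, 0], 0],
  [[0.3, 2, 0], [0, 0, 0], 0],
])

```text
time_s: 6.0
position: [0.6202, 0.1204, 0.1782]
tcp_rot: [-3.141, -0.0, 2.2]
force: [-0.5, -0.5, -0.2]
width: 0.219
finger_force: 29.4
```

Emit:
arm_command([
  [[0, 1.9, 0], [0, 0, 0], 0],
  [[0, 0, 1.5], [0, 0, 0], 0],
  [[0, 0, 2], [0, 0, 0], 0],
  [[0, 0, 0], [0, 0, 0], 0],
])

```text
time_s: 6.4
position: [0.6322, 0.1298, 0.1396]
tcp_rot: [-3.136, -0.002, 2.2]
force: [-0.1, 0.4, 0.4]
width: 0.216
finger_force: 29.4
```

```bash
python3 - <<'E'
from h import *
plan(.635,.1305,.02,126); s=monitor.observe(); print(s['width'],s['finger_force'],s['force'])
a=cams.camera('scene')[:,:,::-1];b=cams.camera('side')[:,:,::-1]
f=lambda im,u,v: cv2.resize(im[v:v+150,u:u+100],None,fx=4,fy=4,interpolation=cv2.INTER_CUBIC)
cv2.imwrite('pics/g2.png',np.hstack([f(a,345,150),f(b,320,90)]))
E
```

```text
shift cm [-0.14  0.34 11.96] now [0.6322 0.1298 0.1396] yaw 126.1 drz 0.05675881579192321
0.21583362802494724 29.398655891418457 [-0.14997904  0.39078206  0.4067843 ]
```

View pics/g2.png

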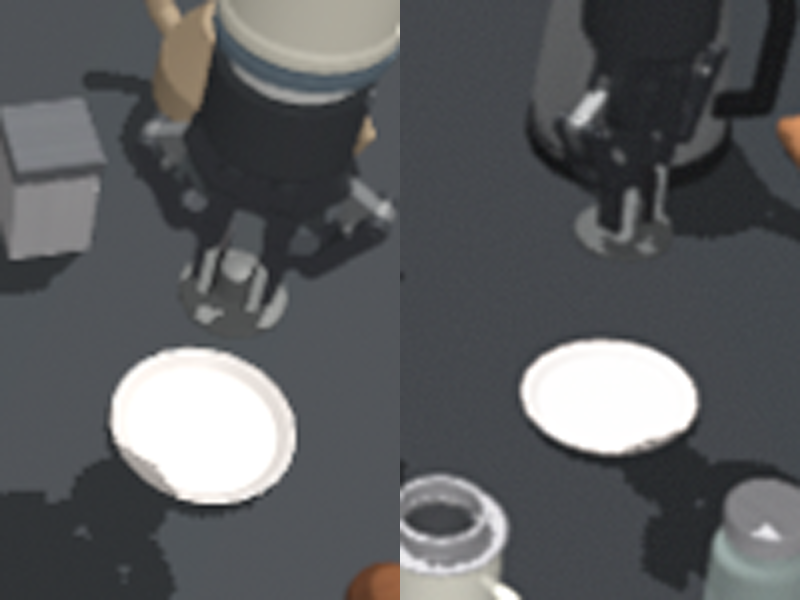

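The lid hangs level in the fingers, with the disc centre at scene (403,223) and side (376,148), and the strainer stayed in the mug. I check the lid's position against the TCP.

```bash
python3 - <<'E'
from h import *
print(tri(ray('scene',(403.4,222.7)),ray('side',(375.8,147.6))))
print(monitor.observe()['tcp_rot'],monitor.observe()['position'])
E
```

```text
(array([0.63385287, 0.12962474, 0.13731031]), [np.float64(0.0020903339854637585), np.float64(0.0020903339854638865)])
[-3.13957032e+00 -8.45322301e-04  2.19985015e+00] [0.63394503 0.12997787 0.14251473]
```

Emit:
arm_command([
  [[0, 0.1, 1], [0, 0, 0], 0],
  [[0, 0, 2], [0, 0, 0], 0],
  [[0, 0, 2], [0, 0, 0], 0],
  [[0, 0, 2], [0, 0, 0], 0],
  [[0, 0, 2], [0, 0, 0], 0],
])

```text
time_s: 7.0
position: [0.636, 0.1308, 0.053]
tcp_rot: [3.14, 0.001, 2.2]
force: [-0.0, 0.6, -0.4]
width: 0.221
finger_force: 29.4
```

Emit:
arm_command([
  [[0, 0, 1.5], [0, 0, 0], 0],
  [[0, 0, 0.8], [0, 0, 0], 0],
  [[0, 0, 0.5], [0, 0, 0], 0],
  [[0, 0, 0], [0, 0, 0], 0],
  [[0, 0, 0], [0, 0, 0], 0],
])

```text
time_s: 7.5
position: [0.6362, 0.1309, 0.026]
tcp_rot: [3.141, 0.0, 2.2]
force: [0.6, -0.7, -0.4]
width: 0.22
finger_force: 29.4
```

Emit:
arm_command([
  [[0, 0, 0.3], [0, 0, 0], 0],
  [[0, 0, 0.15], [0, 0, 0], 0],
  [[0, 0, 0.1], [0, 0, 0], 0],
  [[0, 0, 0], [0, 0, 0], 0],
])

```text
time_s: 7.9
position: [0.6356, 0.1308, 0.0197]
tcp_rot: [-3.141, -0.0, 2.2]
force: [1.0, -0.3, 0.0]
width: 0.218
finger_force: 29.4
```

Emit:
arm_command([
  [[0, 0, 0.1], [0, 0, 0], 0],
  [[0, 0, 0], [0, 0, 0], 0],
])

```text
time_s: 8.1
position: [0.6358, 0.1309, 0.0195]
tcp_rot: [3.141, 0.0, 2.2]
force: [-2.5, -0.6, 6.5]
width: 0.221
finger_force: 30.0
```

Emit:
arm_command([
  [[0, 0, 0], [0, 0, 0], 0.5],
  [[0, 0, 0], [0, 0, 0], 1],
  [[0, 0, 0], [0, 0, 0], 1],
  [[0, 0, 0], [0, 0, 0], 1],
  [[0, 0, -1], [0, 0, 0], 1],
])

```text
time_s: 8.6
position: [0.6346, 0.1306, 0.0278]
tcp_rot: [-3.139, -0.001, 2.2]
force: [0.2, -0.3, 0.3]
width: 0.997
finger_force: 0.0
```

Emit:
arm_command([
  [[0, 0, -2], [0, 0, 0], 1],
  [[0, 0, -3], [0, 0, 0], 1],
  [[0, 0, -3], [0, 0, 0], 1],
  [[0, 0, -3], [0, 0, 0], 1],
  [[-0.8, -3.5, -3], [0, 0, 0], 1],
])

```text
time_s: 9.1
position: [0.6143, 0.1056, 0.1712]
tcp_rot: [3.138, 0.001, 2.202]
force: [1.4, -0.1, 1.1]
width: 1.001
finger_force: 0.0
```

Emit:
arm_command([
  [[-0.8, -3.7, 0], [0, 0, 0], 1],
  [[-0.8, -3.7, 0], [0, 0, 0], 1],
  [[-0.8, -3.7, 0], [0, 0, 0], 1],
  [[-0.8, -3.7, 0], [0, 0, 0], 1],
  [[-0.6, -3.6, 0], [0, 0, 0], 1],
])

```text
time_s: 9.6
position: [0.4847, -0.0362, 0.1695]
tcp_rot: [3.141, 0.001, 2.2]
force: [0.6, -0.9, 0.4]
width: 0.998
finger_force: 0.0
```

Emit:
arm_command([
  [[0, 0, 0], [0, 0, 0], 1],
  [[0, 0, 0], [0, 0, 0], 1],
])

```text
time_s: 9.8
position: [0.4859, -0.0356, 0.1697]
tcp_rot: [3.14, 0.001, 2.198]
force: [0.5, -0.1, -0.3]
width: 1.005
finger_force: 0.0
```

```bash
python3 - <<'E'
from h import *
plan(.485,-.036,.076,126)
a=cams.camera('scene')[:,:,::-1];b=cams.camera('side')[:,:,::-1]
f=lambda im,u,v: cv2.resize(im[v:v+75,u:u+100],None,fx=4,fy=4,interpolation=cv2.INTER_CUBIC)
cv2.imwrite('pics/g3.png',np.vstack([np.hstack([f(a,255,185),f(b,285,195)]),np.hstack([f(a,350,210),f(b,325,140)])]))
E
```

```text
shift cm [ 0.03 -0.1   9.37] now [ 0.4859 -0.0356  0.1697] yaw 126.0 drz -0.043179556963366394
```

View pics/g3.png

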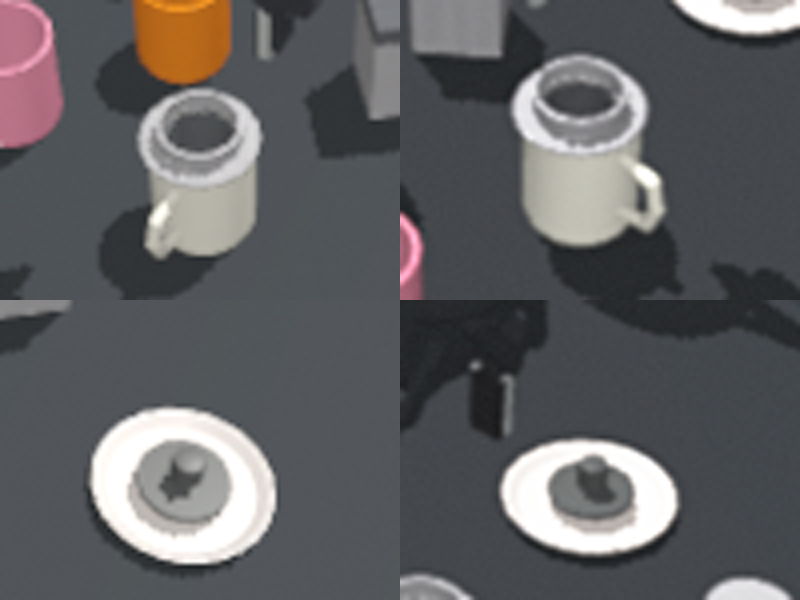

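The lid stands centred in the dish and the strainer is still in the mug. The collar top is at crop (198,127) in scene and (182,88) in side. I measure it.

```bash
python3 - <<'E'
from h import *
g=lambda o,p:(o[0]+(p[0]+.5)/4-.5,o[1]+(p[1]+.5)/4-.5)
for a,b in [((198.5,127),(182,88)),((200.5,137.5),(180,105))]:
    print(tri(ray('scene',g((255,185),a)),ray('side',g((285,195),b))))
# lid on dish: disc top z .017 and knob top .037
print(tri(ray('scene',g((350,210),(182,179))),ray('side',g((325,140),(191,187)))), tri(ray('scene',g((350,210),(183,186))),ray('side',g((325,140),(189,197)))))
E
```

```text
(array([ 0.48708395, -0.03716048,  0.09171375]), [np.float64(0.00035474776980113525), np.float64(0.00035474776980120735)])
(array([ 0.48610792, -0.0360701 ,  0.07921492]), [np.float64(0.0010089410835443405), np.float64(0.001008941083544367)])
(array([0.63553767, 0.12882477, 0.01869494]), [np.float64(0.0012626269543212817), np.float64(0.0012626269543211882)]) (array([0.63552341, 0.13115595, 0.00896545]), [np.float64(0.0015806180935243476), np.float64(0.00158061809352443)])
```

Emit:
arm_command([
  [[-0.07, 0, 2], [0, 0, 0], 1],
  [[0, 0, 2], [0, 0, 0], 1],
  [[0, 0, 2], [0, 0, 0], 1],
  [[0, 0, 2], [0, 0, 0], 1],
  [[0, 0, 1], [0, 0, 0], 1],
], force=30)

```text
time_s: 10.4
position: [0.4861, -0.0349, 0.0773]
tcp_rot: [-3.14, -0.001, 2.201]
force: [-0.6, 0.3, -1.0]
width: 1.0
finger_force: 0.0
```

Emit:
arm_command([
  [[0, 0, 0], [0, 0, 0], 1],
  [[0, 0, 0], [0, 0, 0], 0.75],
  [[0, 0, 0], [0, 0, 0], 0.6],
  [[0, 0, 0], [0, 0, 0], 0.4],
  [[0, 0, 0], [0, 0, 0], 0.4],
])

```text
time_s: 10.9
position: [0.4869, -0.0358, 0.0801]
tcp_rot: [3.14, 0.001, 2.2]
force: [-1.1, 1.3, 6.8]
width: 0.596
finger_force: 29.8
```

Emit:
arm_command([
  [[0, 0, 0], [0, 0, 0], 0.3],
  [[0, 0, 0], [0, 0, 0], 0.3],
  [[0, 0, 0], [0, 0, 0], 0.3],
  [[0, 0, 0], [0, 0, 0], 0.3],
])

```text
time_s: 11.3
position: [0.4868, -0.0358, 0.0801]
tcp_rot: [3.14, 0.001, 2.2]
force: [-2.4, 1.0, 6.3]
width: 0.591
finger_force: 29.8
```

Emit:
arm_command([
  [[0, 0, -0.5], [0, 0, 0], 0.3],
  [[0, 0, -1], [0, 0, 0], 0.3],
  [[0, 0, -1.5], [0, 0, 0], 0.3],
  [[0, 0, -2], [0, 0, 0], 0.3],
  [[0, 0, -2], [0, 0, 0], 0.3],
])

```text
time_s: 11.8
position: [0.486, -0.0358, 0.1503]
tcp_rot: [3.141, 0.0, 2.2]
force: [0.2, -0.4, -1.8]
width: 0.59
finger_force: 31.3
```

Emit:
arm_command([
  [[0, 0, -2], [0, 0, 0], 0.3],
  [[0.5, 0.25, -1.5], [0, 0, 0], 0.3],
  [[1.5, 0.75, 0], [0, 0, 0], 0.3],
  [[2.5, 1.25, 0], [0, 0, 0], 0.3],
  [[2.5, 1.25, 0], [0, 0, 0], 0.3],
])

```text
time_s: 12.3
position: [0.4732, 0.042, 0.1849]
tcp_rot: [3.14, 0.001, 2.199]
force: [0.4, -0.1, -0.8]
width: 0.592
finger_force: 31.4
```

Emit:
arm_command([
  [[2.5, 1.25, 0], [0, 0, 0], 0.3],
  [[2.5, 1.25, 0], [0, 0, 0], 0.3],
  [[2.5, 1.25, 0], [0, 0, 0], 0.3],
  [[2.5, 1.25, 0], [0, 0, 0], 0.3],
  [[2.5, 1.25, 0], [0, 0, 0], 0.3],
])

```text
time_s: 12.8
position: [0.4499, 0.1804, 0.1848]
tcp_rot: [3.141, 0.0, 2.2]
force: [-0.0, 1.0, 0.1]
width: 0.587
finger_force: 31.4
```

Emit:
arm_command([
  [[2.5, 1.25, 0], [0, 0, 0], 0.3],
  [[2.5, 1.25, 0], [0, 0, 0], 0.3],
  [[2.5, 1.2, 0], [0, 0, 0], 0.3],
  [[2, 1, 0], [0, 0, 0], 0.3],
  [[1.6, 0.75, 0], [0, 0, 0], 0.3],
])

```text
time_s: 13.3
position: [0.4287, 0.3025, 0.1848]
tcp_rot: [3.141, -0.0, 2.201]
force: [0.2, 0.2, -1.0]
width: 0.59
finger_force: 31.4
```

Emit:
arm_command([
  [[0, 0, 0], [0, 0, 0], 0.3],
  [[0, 0, 0], [0, 0, 0], 0.3],
])

```text
time_s: 13.5
position: [0.4288, 0.3009, 0.1843]
tcp_rot: [3.141, 0.0, 2.201]
force: [0.2, -0.2, 0.1]
width: 0.592
finger_force: 31.4
```

```bash
python3 - <<'E'
from h import *
s=monitor.observe(); print(s['width'],s['finger_force'],s['tcp_rot']); plan(.430,.301,.1,126)
a=cams.camera('scene')[:,:,::-1];b=cams.camera('side')[:,:,::-1]
f=lambda im,u,v: cv2.resize(im[v:v+110,u:u+100],None,fx=4,fy=4,interpolation=cv2.INTER_CUBIC)
cv2.imwrite('pics/g4.png',np.hstack([f(a,355,90),f(b,230,70)]))
E
```

```text
0.5918258151418304 31.363633750006557 [3.14138441e+00 2.63640898e-04 2.20098474e+00]
shift cm [-0.07  0.1   8.43] now [0.4288 0.3009 0.1843] yaw 126.1 drz 0.10713658924574077
```

View pics/g4.png

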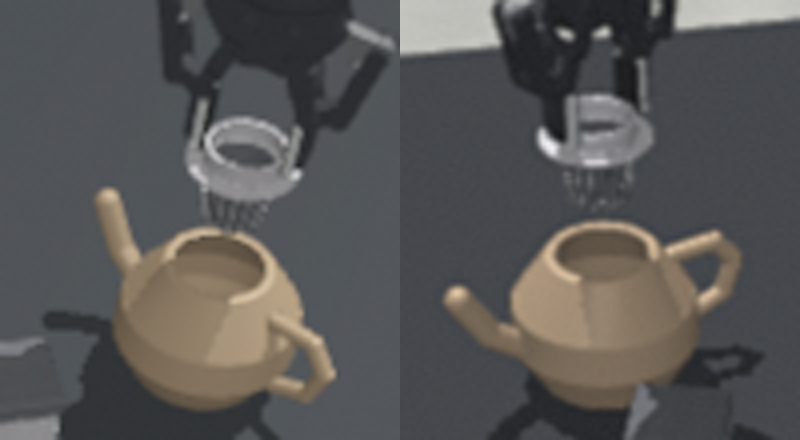

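The strainer hangs level above the mouth. The flange centre is at crop (244.5,160) in scene and (195.5,137) in side, and the mouth is at (216,266) and (203.5,255). I check the offsets.

```bash
python3 - <<'E'
from h import *
c=lambda o,p:((p-np.array(o)+.5)*4-.5).round(1)
for p in [(.4288,.301,.1822),(.4288,.301,.195),(.430,.301,.095)]: print(p,c((355,90),proj('scene',p)),c((230,70),proj('side',p)))
g=lambda o,p:(o[0]+(p[0]+.5)/4-.5,o[1]+(p[1]+.5)/4-.5)
print('mouth',tri(ray('scene',g((355,90),(216,266))),ray('side',g((230,70),(203.5,255)))))
print('flange',tri(ray('scene',g((355,90),(244.5,159))),ray('side',g((230,70),(195.5,137)))))
E
```

```text
(0.4288, 0.301, 0.1822) [243.4 162.9] [193.  133.1]
(0.4288, 0.301, 0.195) [247.3 146.5] [192.  114.8]
(0.43, 0.301, 0.095) [219.7 267.9] [201.5 251.6]
mouth (array([0.43002382, 0.29700431, 0.09646514]), [np.float64(0.0014929363137234856), np.float64(0.0014929363137235556)])
flange (array([0.42907202, 0.30046335, 0.18246279]), [np.float64(0.002630271953651657), np.float64(0.00263027195365161)])
```

Emit:
arm_command([
  [[-0.1, 0.05, 1], [0, 0, 0], 0.3],
  [[0, 0, 1.5], [0, 0, 0], 0.3],
  [[0, 0, 1.5], [0, 0, 0], 0.3],
  [[0, 0, 1.5], [0, 0, 0], 0.3],
  [[0, 0, 1], [0, 0, 0], 0.3],
])

```text
time_s: 14.1
position: [0.4295, 0.2995, 0.1172]
tcp_rot: [-3.14, 0.0, 2.199]
force: [0.5, 0.4, -1.2]
width: 0.59
finger_force: 31.4
```

Emit:
arm_command([
  [[0, 0, 0.7], [0, 0, 0], 0.3],
  [[0, 0, 0.5], [0, 0, 0], 0.3],
  [[0, 0, 0.3], [0, 0, 0], 0.3],
  [[0, 0, 0], [0, 0, 0], 0.3],
  [[0, 0, 0], [0, 0, 0], 0.3],
])

```text
time_s: 14.6
position: [0.4301, 0.3007, 0.1041]
tcp_rot: [3.141, 0.0, 2.2]
force: [0.8, -0.9, -0.5]
width: 0.592
finger_force: 31.4
```

Emit:
arm_command([
  [[0, 0, 0.2], [0, 0, 0], 0.3],
  [[0, 0, 0.1], [0, 0, 0], 0.3],
  [[0, 0, 0], [0, 0, 0], 0.3],
])

```text
time_s: 14.9
position: [0.4298, 0.3006, 0.1008]
tcp_rot: [3.142, 0.0, 2.2]
force: [0.1, 0.1, -0.8]
width: 0.592
finger_force: 31.4
```

Emit:
arm_command([
  [[0, 0, 0.1], [0, 0, 0], 0.3],
  [[0, 0, 0], [0, 0, 0], 0.3],
])

```text
time_s: 15.1
position: [0.4299, 0.3007, 0.0999]
tcp_rot: [3.141, -0.0, 2.2]
force: [-1.1, -0.0, 1.3]
width: 0.593
finger_force: 31.5
```

Emit:
arm_command([
  [[0, 0, 0.05], [0, 0, 0], 0.3],
  [[0, 0, 0], [0, 0, 0], 0.65],
  [[0, 0, 0], [0, 0, 0], 0.8],
  [[0, 0, 0], [0, 0, 0], 1],
  [[0, 0, 0], [0, 0, 0], 1],
])

```text
time_s: 15.6
position: [0.4299, 0.3005, 0.0992]
tcp_rot: [-3.141, 0.0, 2.2]
force: [0.3, -0.6, 0.8]
width: 1.0
finger_force: 0.0
```

Emit:
arm_command([
  [[0, 0, -0.5], [0, 0, 0], 1],
  [[0, 0, -1.5], [0, 0, 0], 1],
  [[0, 0, -3], [0, 0, 0], 1],
  [[0, 0, -3], [0, 0, 0], 1],
  [[-2, -0.7, 0], [0, 0, 0], 1],
])

```text
time_s: 16.1
position: [0.438, 0.2828, 0.1836]
tcp_rot: [3.134, -0.0, 2.202]
force: [0.3, 0.0, 0.4]
width: 0.998
finger_force: 0.0
```

Emit:
arm_command([
  [[-4, -1.39, 0], [0, 0, 0], 1],
  [[-4, -1.39, 0], [0, 0, 0], 1],
  [[-4, -1.39, 0], [0, 0, 0], 1],
  [[-4, -1.39, 0], [0, 0, 0], 1],
  [[-4, -1.39, 0], [0, 0, 0], 1],
])

```text
time_s: 16.6
position: [0.4978, 0.076, 0.1798]
tcp_rot: [3.141, 0.0, 2.2]
force: [0.8, 0.5, -0.2]
width: 1.002
finger_force: 0.0
```

Emit:
arm_command([
  [[-4, -1.39, 0], [0, 0, 0], 1],
  [[-4, -1.39, 0], [0, 0, 0], 1],
  [[-4, -1.39, 0], [0, 0, 0], 1],
  [[-4, -1.39, 0], [0, 0, 0], 1],
  [[-4, -1.39, 0], [0, 0, 0], 1],
])

```text
time_s: 17.1
position: [0.5593, -0.1268, 0.1798]
tcp_rot: [3.141, 0.0, 2.2]
force: [0.6, 0.1, -0.5]
width: 1.0
finger_force: 0.0
```

Emit:
arm_command([
  [[-4, -1.39, 0], [0, 0, 0], 1],
  [[-4, -1.39, 0], [0, 0, 0], 1],
  [[-4, -1.39, 0], [0, 0, 0], 1],
  [[-3.5, -1.2, 0], [0, 0, 0], 1],
  [[0, 0, 0], [0, 0, 0], 1],
])

```text
time_s: 17.6
position: [0.6078, -0.2863, 0.1795]
tcp_rot: [3.141, 0.002, 2.197]
force: [0.1, -0.3, 0.9]
width: 1.0
finger_force: 0.0
```

```bash
python3 - <<'E'
from h import *
plan(.607,-.282,.034,126)
a=cams.camera('scene')[:,:,::-1];b=cams.camera('side')[:,:,::-1]
f=lambda im,u,v: cv2.resize(im[v:v+75,u:u+100],None,fx=4,fy=4,interpolation=cv2.INTER_CUBIC)
cv2.imwrite('pics/g5.png',np.vstack([np.hstack([f(a,355,130),f(b,230,110)]),np.hstack([f(a,180,280),f(b,370,287)])]))
E
```

```text
shift cm [ 0.42  0.19 14.55] now [ 0.6078 -0.2863  0.1795] yaw 125.9 drz -0.12326564267728202
```

View pics/g5.png

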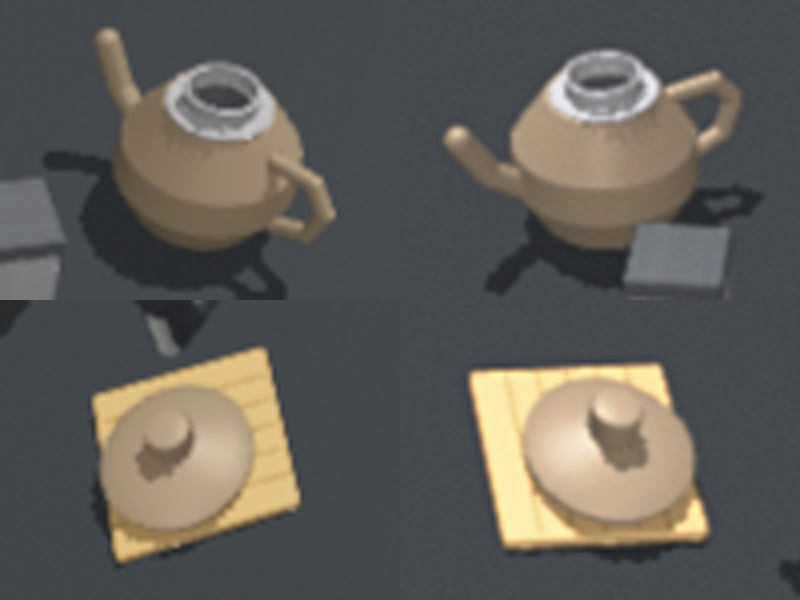

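The strainer hangs level with its flange on the pot rim, collar top at crop (221,90) in scene and (204,77) in side. The teapot lid is unmoved, with its knob at (168,125) and (214,106).

Emit:
arm_command([
  [[0.4, 0.2, 2], [0, 0, 0], 1],
  [[0, 0, 2.5], [0, 0, 0], 1],
  [[0, 0, 2.5], [0, 0, 0], 1],
  [[0, 0, 2.5], [0, 0, 0], 1],
  [[0, 0, 2], [0, 0, 0], 1],
], force=40)

```text
time_s: 18.2
position: [0.6053, -0.2756, 0.0632]
tcp_rot: [-3.141, -0.001, 2.201]
force: [-0.4, -0.1, -0.3]
width: 1.001
finger_force: 0.0
```

Emit:
arm_command([
  [[0, 0, 1.5], [0, 0, 0], 1],
  [[0, 0, 1], [0, 0, 0], 1],
  [[0, 0, 0.4], [0, 0, 0], 1],
  [[0, 0, 0], [0, 0, 0], 1],
  [[0, 0, 0], [0, 0, 0], 1],
])

```text
time_s: 18.7
position: [0.6066, -0.2776, 0.0361]
tcp_rot: [3.141, 0.001, 2.2]
force: [-0.3, -0.0, 0.8]
width: 0.998
finger_force: 0.0
```

```bash
python3 - <<'E'
from h import *
plan(.607,-.282,.036,126)
g=lambda o,p:(o[0]+(p[0]+.5)/4-.5,o[1]+(p[1]+.5)/4-.5)
print('collar',tri(ray('scene',g((355,130),(221,90))),ray('side',g((230,110),(204,77)))))
E
```

```text
shift cm [-0.38 -0.22  0.01] now [ 0.6066 -0.2776  0.0361] yaw 126.0 drz 0.04973969853915605
collar (array([0.43080644, 0.29724004, 0.11049332]), [np.float64(0.0019963407934355405), np.float64(0.0019963407934356545)])
```

Emit:
arm_command([
  [[-0.38, -0.22, 0], [0, 0, 0], 1],
  [[0, 0, 0], [0, 0, 0], 1],
  [[0, 0, 0], [0, 0, 0], 0.5],
  [[0, 0, 0], [0, 0, 0], 0.1],
  [[0, 0, 0], [0, 0, 0], 0.1],
], force=40)

```text
time_s: 19.2
position: [0.6065, -0.2818, 0.0353]
tcp_rot: [3.142, 0.0, 2.2]
force: [-1.1, 1.3, 0.0]
width: 0.511
finger_force: 0.0
```

Emit:
arm_command([
  [[0, 0, 0], [0, 0, 0], 0],
  [[0, 0, 0], [0, 0, 0], 0],
  [[0, 0, 0], [0, 0, 0], 0],
  [[0, 0, 0], [0, 0, 0], 0],
  [[0, 0, 0], [0, 0, 0], 0],
])

```text
time_s: 19.7
position: [0.6065, -0.2818, 0.0354]
tcp_rot: [-3.142, 0.0, 2.2]
force: [-1.5, -0.1, 4.0]
width: 0.26
finger_force: 39.1
```

Emit:
arm_command([
  [[0, 0, -0.5], [0, 0, 0], 0],
  [[0, 0, -1], [0, 0, 0], 0],
  [[0, 0, -2], [0, 0, 0], 0],
  [[0, 0, -2.5], [0, 0, 0], 0],
  [[0, 0, -3], [0, 0, 0], 0],
])

```text
time_s: 20.2
position: [0.606, -0.2815, 0.1259]
tcp_rot: [-3.141, -0.001, 2.2]
force: [-0.3, 0.9, -1.4]
width: 0.259
finger_force: 39.2
```

Emit:
arm_command([
  [[0, 0, -3], [0, 0, 0], 0],
  [[0.5, 0.17, -2], [0, 0, 0], 0],
  [[1.5, 0.52, -1], [0, 0, 0], 0],
  [[2.5, 0.87, 0], [0, 0, 0], 0],
  [[3, 1.04, 0], [0, 0, 0], 0],
])

```text
time_s: 20.7
position: [0.5827, -0.2048, 0.1854]
tcp_rot: [3.141, 0.0, 2.199]
force: [-0.8, 0.4, -1.1]
width: 0.26
finger_force: 39.2
```

Emit:
arm_command([
  [[3, 1.04, 0], [0, 0, 0], 0],
  [[3, 1.04, 0], [0, 0, 0], 0],
  [[3, 1.04, 0], [0, 0, 0], 0],
  [[3, 1.04, 0], [0, 0, 0], 0],
  [[3, 1.04, 0], [0, 0, 0], 0],
])

```text
time_s: 21.2
position: [0.5356, -0.0521, 0.1849]
tcp_rot: [-3.141, -0.001, 2.2]
force: [1.2, 0.7, -0.7]
width: 0.264
finger_force: 39.3
```

Emit:
arm_command([
  [[3, 1.04, 0], [0, 0, 0], 0],
  [[3, 1.04, 0], [0, 0, 0], 0],
  [[3, 1.04, 0], [0, 0, 0], 0],
  [[3, 1.04, 0], [0, 0, 0], 0],
  [[3, 1.04, 0], [0, 0, 0], 0],
])

```text
time_s: 21.7
position: [0.4891, 0.0994, 0.1849]
tcp_rot: [-3.141, -0.001, 2.2]
force: [1.2, 0.1, -2.0]
width: 0.259
finger_force: 39.3
```

Emit:
arm_command([
  [[3, 1.04, 0], [0, 0, 0], 0],
  [[3, 1.04, 0], [0, 0, 0], 0],
  [[3, 1.04, 0], [0, 0, 0], 0],
  [[3, 1.04, 0], [0, 0, 0], 0],
  [[3, 1.04, 0], [0, 0, 0], 0],
])

```text
time_s: 22.2
position: [0.4429, 0.251, 0.1849]
tcp_rot: [-3.141, -0.0, 2.2]
force: [0.0, 0.5, -0.5]
width: 0.261
finger_force: 39.3
```

Emit:
arm_command([
  [[2.5, 0.87, 0], [0, 0, 0], 0],
  [[1.2, 0.5, 0], [0, 0, 0], 0],
  [[0.3, 0, 0], [0, 0, 0], 0],
  [[0, 0, 0], [0, 0, 0], 0],
  [[0, 0, 0], [0, 0, 0], 0],
])

```text
time_s: 22.7
position: [0.4322, 0.2892, 0.1851]
tcp_rot: [-3.141, 0.0, 2.2]
force: [0.2, 0.6, -1.4]
width: 0.26
finger_force: 39.3
```

```bash
python3 - <<'E'
from h import *
a=cams.camera('scene')[:,:,::-1];b=cams.camera('side')[:,:,::-1]
s=monitor.observe(); print(s['width'],s['finger_force'],s['tcp_rot']); plan(.430,.300,.13,126)
f=lambda im,u,v: cv2.resize(im[v:v+110,u:u+100],None,fx=4,fy=4,interpolation=cv2.INTER_CUBIC)
cv2.imwrite('pics/g6.png',np.hstack([f(a,355,90),f(b,230,70)]))
E
```

```text
0.26090932446575854 39.270479679107666 [-3.14132557e+00  2.00486612e-04  2.19883725e+00]
shift cm [1.02 0.44 5.52] now [0.4325 0.2892 0.1852] yaw 126.0 drz -0.015905704941900467
```

View pics/g6.png

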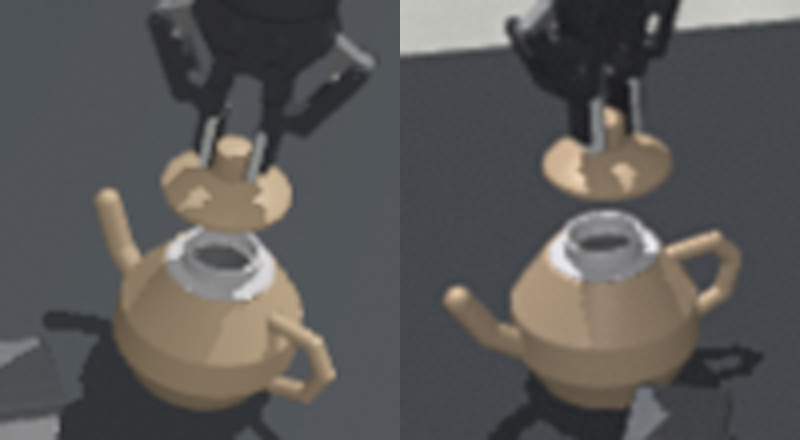

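The lid is held level, with its plate spanning x 161–293 in scene and 543–672 in side. The strainer collar below is centred at crop (223,247) in scene and (204,236) in side.

```bash
python3 - <<'E'
from h import *
c=lambda o,p:((p-np.array(o)+.5)*4-.5).round(1)
for p in [(.4325,.2892,.1656),(.4325,.2892,.2018),(.430,.2995,.111)]: print(p,c((355,90),proj('scene',p)),c((230,70),proj('side',p)))
E
```

```text
(0.4325, 0.2892, 0.1656) [226.6 192.5] [202.9 165.4]
(0.4325, 0.2892, 0.2018) [237.3 146.3] [200.1 113.5]
(0.43, 0.2995, 0.111) [222.2 250.6] [200.7 231.9]
```

Emit:
arm_command([
  [[0.5, 0.2, 0], [0, 0, 0], 0],
  [[0.48, 0.2, 0], [0, 0, 0], 0],
  [[0, 0, 1], [0, 0, 0], 0],
  [[0, 0, 1], [0, 0, 0], 0],
  [[0, 0, 1], [0, 0, 0], 0],
])

```text
time_s: 23.3
position: [0.4293, 0.3002, 0.154]
tcp_rot: [-3.141, 0.0, 2.2]
force: [-0.7, 0.2, -1.5]
width: 0.263
finger_force: 39.3
```

Emit:
arm_command([
  [[0, 0, 0.7], [0, 0, 0], 0],
  [[0, 0, 0.5], [0, 0, 0], 0],
  [[0, 0, 0.4], [0, 0, 0], 0],
  [[0, 0, 0.2], [0, 0, 0], 0],
  [[0, 0, 0], [0, 0, 0], 0],
])

```text
time_s: 23.8
position: [0.4297, 0.3004, 0.1371]
tcp_rot: [-3.141, -0.0, 2.2]
force: [-0.5, 0.0, -0.9]
width: 0.258
finger_force: 39.3
```

Emit:
arm_command([
  [[0, 0, 0.2], [0, 0, 0], 0],
  [[0, 0, 0.2], [0, 0, 0], 0],
  [[0, 0, 0.1], [0, 0, 0], 0],
  [[0, 0, 0], [0, 0, 0], 0],
])

```text
time_s: 24.2
position: [0.4297, 0.3004, 0.1322]
tcp_rot: [-3.141, 0.0, 2.2]
force: [-0.0, 0.4, -1.0]
width: 0.258
finger_force: 39.3
```

Emit:
arm_command([
  [[0, 0, 0.1], [0, 0, 0], 0],
  [[0, 0, 0.1], [0, 0, 0], 0],
  [[0, 0, 0], [0, 0, 0], 0],
])

```text
time_s: 24.5
position: [0.4298, 0.3005, 0.1303]
tcp_rot: [3.141, 0.0, 2.2]
force: [0.2, -1.1, 0.2]
width: 0.259
finger_force: 39.3
```

Emit:
arm_command([
  [[0, 0, 0.05], [0, 0, 0], 0],
  [[0, 0, 0], [0, 0, 0], 0],
])

```text
time_s: 24.7
position: [0.4299, 0.3005, 0.13]
tcp_rot: [3.141, 0.0, 2.2]
force: [-0.1, -0.2, 1.9]
width: 0.259
finger_force: 39.6
```

Emit:
arm_command([
  [[0, 0, 0], [0, 0, 0], 0.4],
  [[0, 0, 0], [0, 0, 0], 0.7],
  [[0, 0, 0], [0, 0, 0], 1],
  [[0, 0, 0], [0, 0, 0], 1],
  [[0, 0, -1], [0, 0, 0], 1],
])

```text
time_s: 25.2
position: [0.429, 0.2999, 0.1391]
tcp_rot: [-3.139, -0.0, 2.2]
force: [0.3, -0.1, 0.2]
width: 1.001
finger_force: 0.0
```

Emit:
arm_command([
  [[0, 0, -2], [0, 0, 0], 1],
  [[0, 0, -3], [0, 0, 0], 1],
  [[-2, -1, 0], [0, 0, 0], 1],
  [[-3, -1.5, 0], [0, 0, 0], 1],
  [[-3, -1.5, 0], [0, 0, 0], 1],
])

```text
time_s: 25.7
position: [0.4447, 0.2117, 0.1909]
tcp_rot: [3.14, 0.0, 2.201]
force: [0.6, -0.3, -0.9]
width: 0.993
finger_force: 0.0
```

Emit:
arm_command([
  [[-4, -2, 0], [0, 0, 0], 1],
  [[-4, -2, 0], [0, 0, 0], 1],
  [[-4, -2, 0], [0, 0, 0], 1],
  [[-4, -2, 0], [0, 0, 0], 1],
  [[-4, -2, 0], [0, 0, 0], 1],
])

```text
time_s: 26.2
position: [0.4816, -0.0101, 0.1907]
tcp_rot: [3.141, 0.001, 2.2]
force: [1.4, 0.6, -0.0]
width: 1.005
finger_force: 0.0
```

Emit:
arm_command([
  [[-2.6, -1.25, 0], [0, 0, 0], 1],
  [[0, 0, 0], [0, 0, 0], 1],
  [[0, 0, 0], [0, 0, 0], 1],
  [[0, 0, 0], [0, 0, 0], 1],
])

```text
time_s: 26.6
position: [0.4863, -0.0361, 0.1901]
tcp_rot: [3.141, -0.0, 2.2]
force: [0.4, -0.1, 0.3]
width: 0.997
finger_force: 0.0
```

```bash
python3 - <<'E'
from h import *
a=cams.camera('scene')[:,:,::-1];b=cams.camera('side')[:,:,::-1]
s=monitor.observe(); plan(.4862,-.0363,.033,126)
f=lambda im,u,v: cv2.resize(im[v:v+75,u:u+100],None,fx=4,fy=4,interpolation=cv2.INTER_CUBIC)
cv2.imwrite('pics/g7.png',np.vstack([np.hstack([f(a,355,130),f(b,230,110)]),np.hstack([f(a,255,190),f(b,285,195)])]))
E
```

```text
shift cm [-0.04 -0.04 15.69] now [ 0.4863 -0.0357  0.1899] yaw 126.1 drz 0.12525985224444014
```

View pics/g7.png

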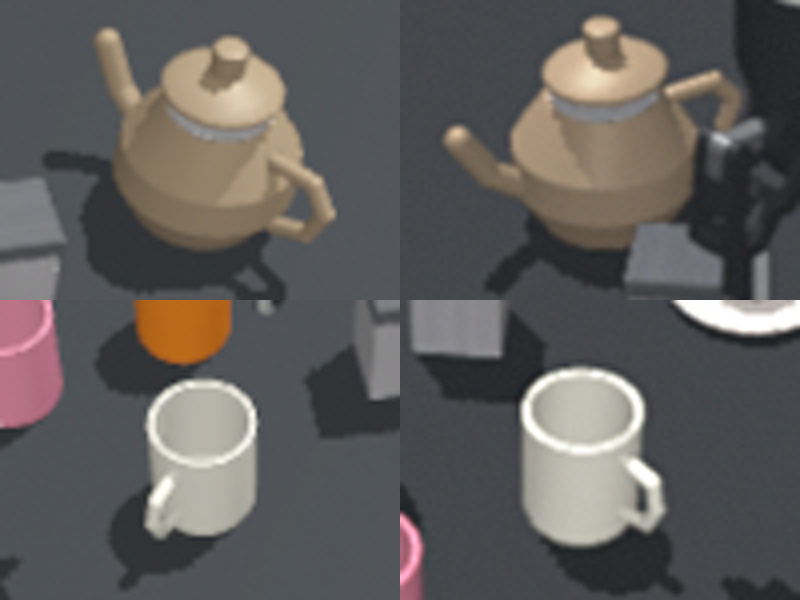

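The lid is seated level on the strainer. The mug is empty, with its rim centre at crop (202,123.5) in scene and (182,109.5) in side.

```bash
python3 - <<'E'
from h import *
g=lambda o,p:(o[0]+(p[0]+.5)/4-.5,o[1]+(p[1]+.5)/4-.5)
p,e=tri(ray('scene',g((255,190),(202,123.5))),ray('side',g((285,195),(182,109.5))));print(p,e)
plan(p[0],p[1],.034,126)
b=cv2.imread('pics/scene0.png')
c=lambda o,q:((q-np.array(o)+.5)*4-.5).round(1)
for a in (-62,-54,-46):
    t=np.radians(a); q=[.486+.058*np.cos(t),-.0365+.058*np.sin(t),.03]
    print(a,c((255,190),proj('scene',q)),c((285,195),proj('side',q)))
E
```

```text
[ 0.48747491 -0.03578261  0.07517333] [np.float64(0.0008256883017151629), np.float64(0.0008256883017151437)]
shift cm [-0.07  0.09 15.59] now [ 0.4863 -0.0357  0.1899] yaw 126.1 drz 0.12525985224444014
-62 [142.9 233.5] [247.9 228.6]
-54 [154.2 239.4] [258.3 221. ]
-46 [166.6 243.9] [267.  212.4]
```

Emit:
arm_command([
  [[-0.05, 0.06, 2], [0, 0, 0], 1],
  [[0, 0, 2.5], [0, 0, 0], 1],
  [[0, 0, 2.5], [0, 0, 0], 1],
  [[0, 0, 2], [0, 0, 0], 1],
  [[0, 0, 2], [0, 0, 0], 1],
], force=30)

```text
time_s: 27.2
position: [0.4871, -0.0358, 0.079]
tcp_rot: [-3.141, -0.0, 2.202]
force: [0.3, -0.6, 0.6]
width: 1.004
finger_force: 0.0
```

Emit:
arm_command([
  [[0, 0, 2], [0, 0, 0], 1],
  [[0, 0, 1.5], [0, 0, 0], 1],
  [[0, 0, 1], [0, 0, 0], 1],
  [[0, 0, 0], [0, 0, 0], 1],
  [[0, 0, 0], [0, 0, 0], 1],
])

```text
time_s: 27.7
position: [0.4875, -0.0364, 0.0351]
tcp_rot: [3.141, 0.0, 2.201]
force: [0.0, 0.7, 0.7]
width: 1.0
finger_force: 0.0
```

Emit:
arm_command([
  [[0, 0, 0], [0, 0, 0], 0.8],
  [[0, 0, 0], [0, 0, 0], 0.7],
  [[0, 0, 0], [0, 0, 0], 0.6],
  [[0, 0, 0], [0, 0, 0], 0.6],
  [[0, 0, 0], [0, 0, 0], 0.5],
])

```text
time_s: 28.2
position: [0.4878, -0.0368, 0.0358]
tcp_rot: [3.14, 0.001, 2.2]
force: [-1.8, 0.9, 6.2]
width: 0.733
finger_force: 31.8
```

Emit:
arm_command([
  [[0, 0, 0], [0, 0, 0], 0.5],
  [[0, 0, 0], [0, 0, 0], 0.5],
  [[0, 0, 0], [0, 0, 0], 0.5],
])

```text
time_s: 28.5
position: [0.4879, -0.0368, 0.0358]
tcp_rot: [3.14, 0.001, 2.2]
force: [-1.2, 0.7, 5.9]
width: 0.726
finger_force: 31.8
```

```bash
python3 - <<'E'
from h import *
plan(.6022,-.2745,.15,126)
E
```

```text
shift cm [-25.96  -4.73 -11.41] now [ 0.4879 -0.0368  0.0358] yaw 126.0 drz 0.03618578147813878
```

Emit:
arm_command([
  [[0, 0, -0.5], [0, 0, 0], 0.5],
  [[0, 0, -1], [0, 0, 0], 0.5],
  [[0, 0, -2], [0, 0, 0], 0.5],
  [[0, 0, -2.5], [0, 0, 0], 0.5],
  [[0, 0, -2.5], [0, 0, 0], 0.5],
])

```text
time_s: 29.0
position: [0.487, -0.0368, 0.1213]
tcp_rot: [-3.142, -0.0, 2.2]
force: [-0.3, -0.2, -1.4]
width: 0.732
finger_force: 33.2
```

Emit:
arm_command([
  [[-0.5, -0.1, -1.5], [0, 0, 0], 0.5],
  [[-1.5, -0.3, -0.5], [0, 0, 0], 0.5],
  [[-2.5, -0.45, 0], [0, 0, 0], 0.5],
  [[-2.5, -0.45, 0], [0, 0, 0], 0.5],
  [[-2.5, -0.45, 0], [0, 0, 0], 0.5],
])

```text
time_s: 29.5
position: [0.5294, -0.1255, 0.1397]
tcp_rot: [-3.141, 0.0, 2.2]
force: [0.6, 0.3, -1.6]
width: 0.729
finger_force: 33.2
```

Emit:
arm_command([
  [[-2.5, -0.45, 0], [0, 0, 0], 0.5],
  [[-2.5, -0.45, 0], [0, 0, 0], 0.5],
  [[-2.5, -0.45, 0], [0, 0, 0], 0.5],
  [[-2.5, -0.45, 0], [0, 0, 0], 0.5],
  [[-2.5, -0.45, 0], [0, 0, 0], 0.5],
])

```text
time_s: 30.0
position: [0.5844, -0.2401, 0.1393]
tcp_rot: [-3.141, -0.001, 2.2]
force: [-0.3, -0.4, -1.3]
width: 0.732
finger_force: 33.2
```

Emit:
arm_command([
  [[-2, -0.4, 0], [0, 0, 0], 0.5],
  [[-1.5, -0.32, 0], [0, 0, 0], 0.5],
  [[-0.5, 0, 0], [0, 0, 0], 0.5],
  [[0, 0, 0], [0, 0, 0], 0.5],
  [[0, 0, 0], [0, 0, 0], 0.5],
])

```text
time_s: 30.5
position: [0.6016, -0.2741, 0.1395]
tcp_rot: [-3.141, -0.001, 2.2]
force: [-0.6, 0.1, -1.4]
width: 0.729
finger_force: 33.2
```

```bash
python3 - <<'E'
from h import *
a=cams.camera('scene')[:,:,::-1];b=cams.camera('side')[:,:,::-1]
s=monitor.observe(); print(s['width'],s['finger_force'],s['tcp_rot']);plan(.602,-.275,.0438,126)
f=lambda im,u,v: cv2.resize(im[v:v+130,u:u+100],None,fx=4,fy=4,interpolation=cv2.INTER_CUBIC)
cv2.imwrite('pics/g8.png',np.hstack([f(a,180,230),f(b,370,220)]))
E
```

```text
0.7311246350679593 33.23177407728508 [-3.14140703e+00 -5.74706257e-04  2.20064273e+00]
shift cm [-0.11 -0.04  9.6 ] now [ 0.6017 -0.2739  0.1398] yaw 126.1 drz 0.08754043467453698
```

View pics/g8.png

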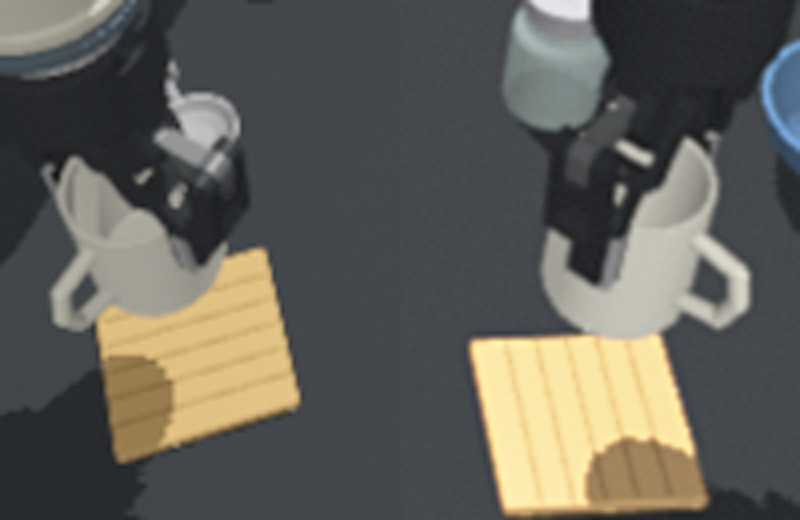

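The mug is held level above the coaster. The coaster's top corners are at crop (265,248), (299,400) and (117,456) in scene, and (72,342), (261,335), (307,496) and (103,508) in side.

```bash
python3 - <<'E'
from h import *
g=lambda o,p:(o[0]+(p[0]+.5)/4-.5,o[1]+(p[1]+.5)/4-.5)
A=[onz('scene',g((180,230),p),.008)[:2] for p in [(265,248),(299,400),(117,456)]]
B=[onz('side',g((370,220),p),.008)[:2] for p in [(72,342),(261,335),(307,496),(103,508)]]
print(np.round(A,4),'c',(A[0]+A[2])/2); print(np.round(B,4),'c',(B[0]+B[2])/2,(B[1]+B[3])/2)
# mug bottom centre, lowest visible: project expected bottom circle extremes at current pose
t=np.linspace(0,6.28,200); z=.1398-.0358
for n,o in(('scene',(180,230)),('side',(370,220))):
    q=np.array([proj(n,(.6017+.032*np.cos(a),-.2739+.032*np.sin(a),z)) for a in t]); q=(q-np.array(o)+.5)*4-.5
    print(n,q.min(0).round(1),q.max(0).round(1))
E
```

```text
[[ 0.5616 -0.2192]
 [ 0.6527 -0.2329]
 [ 0.6387 -0.326 ]] c [ 0.60015414 -0.27257126]
[[ 0.5631 -0.2231]
 [ 0.6562 -0.2377]
 [ 0.642  -0.3274]
 [ 0.5481 -0.3147]] c [ 0.60256218 -0.27528749] [ 0.60213078 -0.27622104]
scene [ 90.7 207.3] [224.3 327.7]
side [140.  231.5] [286.2 346.5]
```

Emit:
arm_command([
  [[-0.06, 0, 1], [0, 0, 0], 0.5],
  [[0, 0, 2], [0, 0, 0], 0.5],
  [[0, 0, 2], [0, 0, 0], 0.5],
  [[0, 0, 2], [0, 0, 0], 0.5],
  [[0, 0, 1], [0, 0, 0], 0.5],
])

```text
time_s: 31.1
position: [0.6012, -0.2743, 0.0575]
tcp_rot: [-3.14, -0.003, 2.2]
force: [1.8, 1.0, -1.5]
width: 0.731
finger_force: 33.2
```

Emit:
arm_command([
  [[0, 0, 0.5], [0, 0, 0], 0.5],
  [[0, 0, 0.4], [0, 0, 0], 0.5],
  [[0, 0, 0.2], [0, 0, 0], 0.5],
  [[0, 0, 0], [0, 0, 0], 0.5],
  [[0, 0, 0], [0, 0, 0], 0.5],
])

```text
time_s: 31.6
position: [0.6028, -0.2754, 0.0494]
tcp_rot: [3.141, 0.001, 2.2]
force: [-0.0, 0.4, -2.4]
width: 0.73
finger_force: 33.2
```

Emit:
arm_command([
  [[0, 0, 0.2], [0, 0, 0], 0.5],
  [[0, 0, 0.1], [0, 0, 0], 0.5],
  [[0, 0, 0], [0, 0, 0], 0.5],
])

```text
time_s: 31.9
position: [0.6024, -0.2752, 0.0457]
tcp_rot: [-3.142, -0.0, 2.2]
force: [-0.5, -0.2, -1.5]
width: 0.73
finger_force: 33.2
```

Emit:
arm_command([
  [[0, 0, 0.1], [0, 0, 0], 0.5],
  [[0, 0, 0.05], [0, 0, 0], 0.5],
  [[0, 0, 0], [0, 0, 0], 0.5],
])

```text
time_s: 32.2
position: [0.6024, -0.2752, 0.0442]
tcp_rot: [-3.142, -0.0, 2.2]
force: [-0.1, -0.6, -1.6]
width: 0.726
finger_force: 33.2
```

Emit:
arm_command([
  [[0, 0, 0.05], [0, 0, 0], 0.5],
  [[0, 0, 0], [0, 0, 0], 0.5],
])

```text
time_s: 32.4
position: [0.6025, -0.2753, 0.0439]
tcp_rot: [3.142, 0.0, 2.2]
force: [-0.4, 1.0, 0.6]
width: 0.734
finger_force: 33.2
```

Emit:
arm_command([
  [[0, 0, 0.05], [0, 0, 0], 0.5],
  [[0, 0, 0], [0, 0, 0], 0.75],
  [[0, 0, 0], [0, 0, 0], 0.85],
  [[0, 0, 0], [0, 0, 0], 1],
  [[0, 0, 0], [0, 0, 0], 1],
])

```text
time_s: 32.9
position: [0.6025, -0.2752, 0.0432]
tcp_rot: [3.142, 0.0, 2.2]
force: [-0.1, -0.5, 0.4]
width: 1.004
finger_force: 0.0
```

Emit:
arm_command([
  [[0, 0, -0.5], [0, 0, 0], 1],
  [[0, 0, -1.5], [0, 0, 0], 1],
  [[0, 0, -2], [0, 0, 0], 1],
  [[0, 0, -3], [0, 0, 0], 1],
  [[0, 0, -4], [0, 0, 0], 1],
])

```text
time_s: 33.4
position: [0.6016, -0.2749, 0.1542]
tcp_rot: [-3.141, -0.002, 2.2]
force: [1.2, 0.0, 0.0]
width: 1.001
finger_force: 0.0
```

Emit:
arm_command([
  [[0, 0, -4], [0, 0, 0], 1],
  [[0, 0, -4], [0, 0, 0], 1],
  [[0, 0, -3], [0, 0, 0], 1],
  [[0, 0, 0], [0, 0, 0], 1],
  [[0, 0, 0], [0, 0, 0], 1],
])

```text
time_s: 33.9
position: [0.6027, -0.2754, 0.2652]
tcp_rot: [3.14, 0.002, 2.2]
force: [-0.6, 0.8, 0.0]
width: 1.001
finger_force: 0.0
```

```bash
python3 - <<'E'
from h import *
a=cams.camera('scene')[:,:,::-1];b=cams.camera('side')[:,:,::-1]
f=lambda im,u,v: cv2.resize(im[v:v+100,u:u+100],None,fx=4,fy=4,interpolation=cv2.INTER_CUBIC)
h=lambda im: cv2.resize(im[:312,120:620],(400,200),interpolation=cv2.INTER_AREA)
cv2.imwrite('pics/g9.png',np.vstack([np.hstack([f(a,180,255),f(b,370,262)]),np.hstack([h(a),h(b)])])[:600])
E
```

```text
(no output)
```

View pics/g9.png

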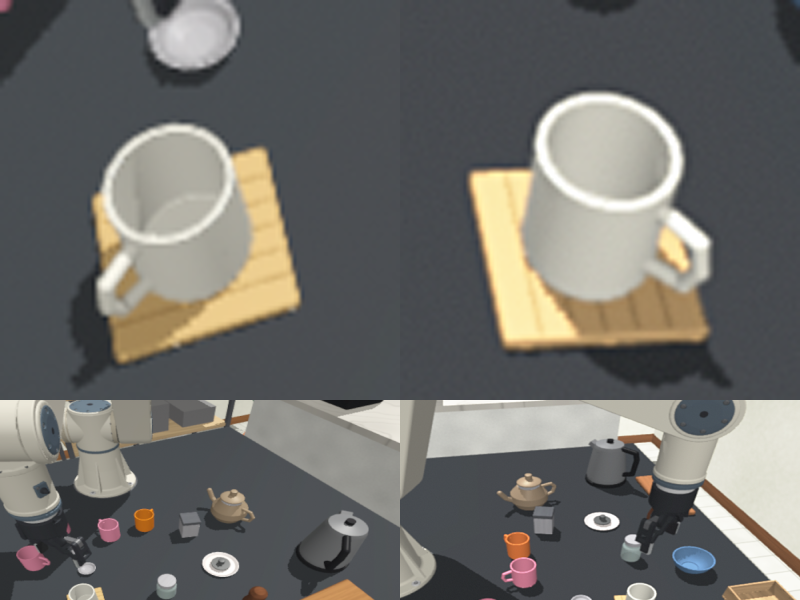

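The mug stands upright on the coaster, with its rim centre at crop (170.5,183.5) in scene and (209,152) in side. Pot, lid and dish look in order. Final centring check.

```bash
python3 - <<'E'
from h import *
g=lambda o,p:(o[0]+(p[0]+.5)/4-.5,o[1]+(p[1]+.5)/4-.5)
print(tri(ray('scene',g((180,255),(170.5,183.5))),ray('side',g((370,262),(209,152)))))
E
```

```text
(array([ 0.60218559, -0.27309226,  0.08168073]), [np.float64(0.0019488508298121656), np.float64(0.0019488508298120897)])
```

The mug is within about 2 mm of the coaster centre and its rim height is as expected, so I hand in.

```bash
python3 -c "
from bench import sign_off
print(sign_off())"
```

```text
the job is handed in; nothing more can be done
None
```

The job is handed in after about 34 s of robot time: the silicone lid is in the dish, the strainer hangs in the teapot under its stoneware lid, and the mug stands on the coaster within about 2 mm of its centre.

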